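Fetch the cross printing block and charge it on the colour pad

TASK

In the block-printing workshop, open only the box whose lid carries the raised plus-shaped cross, leaving the other lids shut, and lift out the printing block inside. Set it face down on the middle of the grey colour pad with its grip running along the pad's long side, press it down firmly for a second (about 10 N; never as hard as 25 N), and leave it standing there; the opened lid stays up and everything else is left where it is.

Things in the scene. Friction and masses are not known exactly. Their poses are not given: they have to be found in the camera images.
- lid_cross (a joint): hinge angle in rad of the lid that carries the raised plus-shaped cross: 0 shut, grows as the front edge rises, stop at 1.2 (leaning back about 69 degrees, still overhanging the rear half of its box). The hinge is stiff: the lid stays at whatever angle it is left, and needs only about 2 N at its tab.
- lid_cross_tab (a point): point on the lifting tab of the cross lid, mid-width and mid-thickness, 30 mm out from the lid's front edge. The tab is a flat wooden tongue 18 mm wide (across the row) and 10 mm thick that sticks out 45 mm from the front edge of the lid, towards the robot. Shut, the point is 152 mm in front of the hinge line and 5 mm above it; it moves with the lid, x towards the hinge.
- lid_disc (a joint): hinge angle in rad of the lid that carries the raised round disc: 0 shut, grows as the front edge rises, stop at 1.2 (leaning back about 69 degrees, still overhanging the rear half of its box). The hinge is stiff: the lid stays at whatever angle it is left, and needs only about 2 N at its tab.
- lid_disc_tab (a point): point on the lifting tab of the disc lid, mid-width and mid-thickness, 30 mm out from the lid's front edge. The tab is a flat wooden tongue 18 mm wide (across the row) and 10 mm thick that sticks out 45 mm from the front edge of the lid, towards the robot. Shut, the point is 152 mm in front of the hinge line and 5 mm above it; it moves with the lid, x towards the hinge.
- lid_square (a joint): hinge angle in rad of the lid that carries the raised square: 0 shut, grows as the front edge rises, stop at 1.2 (leaning back about 69 degrees, still overhanging the rear half of its box). The hinge is stiff: the lid stays at whatever angle it is left, and needs only about 2 N at its tab.
- lid_square_tab (a point): point on the lifting tab of the square lid, mid-width and mid-thickness, 30 mm out from the lid's front edge. The tab is a flat wooden tongue 18 mm wide (across the row) and 10 mm thick that sticks out 45 mm from the front edge of the lid, towards the robot. Shut, the point is 152 mm in front of the hinge line and 5 mm above it; it moves with the lid, x towards the hinge.
- lid_bar (a joint): hinge angle in rad of the lid that carries the raised single straight bar (lying left to right): 0 shut, grows as the front edge rises, stop at 1.2 (leaning back about 69 degrees, still overhanging the rear half of its box). The hinge is stiff: the lid stays at whatever angle it is left, and needs only about 2 N at its tab.
- lid_bar_tab (a point): point on the lifting tab of the bar lid, mid-width and mid-thickness, 30 mm out from the lid's front edge. The tab is a flat wooden tongue 18 mm wide (across the row) and 10 mm thick that sticks out 45 mm from the front edge of the lid, towards the robot. Shut, the point is 152 mm in front of the hinge line and 5 mm above it; it moves with the lid, x towards the hinge.
- box_cross_hinge (a point): middle of the hinge line of the cross lid, on the rear rim (the one away from the robot) of its box, 87 mm above the table. Its x axis points to the rear across the box, y along the hinge and the row.
- box_cross: the box with the cross lid, one of four equal wooden boxes side by side, 102 mm apart, in changing order: 120 mm front to rear (x), 98 mm wide (y), 75 mm high, walls and floor 5 mm. Origin at the centre of its underside, 12 mm above the table (on a board): inner floor at 17 mm, rim at 87 mm. Lids are 8 mm thick, with an emblem 62 mm across and 4 mm thick in the middle
- block_cross_mid (a point): centre (half-way up, 34 mm above its underside) of the wooden hand printing block in the cross box: a plus-shaped body 56 x 56 mm, arms 20 mm wide, 22 mm thick, printing face down, with an upright grip on its middle, 38 mm long (along the point's x), 14 mm wide (along its y), rising from 22 to 68 mm above the underside; z up.
- block_cross: the same cross block; origin at the centre of its underside, x along the grip, z up. It stands on the floor of its box a little behind the middle, with the grip running roughly front to rear. Mass about 0.18 kg.
- pad_top (a point): centre of the upper face of the colour pad when unloaded. The pad is a grey felt-covered plate, 172 mm along this point's x by 132 mm along its y, lying in an open steel tray 190 x 150 mm whose rim is 2 mm above the pad. The tray's height above the table changes.
- pad: the sprung pad itself; origin at the centre of its upper face, x along its long side. It gives a few millimetres downward under load, then meets a hard stop at over 20 N; how stiff it is must be felt.
- jar: bystander: closed glass jar, 60 mm across, 100 mm high, beyond the tray; origin at its underside
- can: bystander: metal can 72 mm across, 110 mm high, behind the row; origin at its underside
- brush: bystander: wooden brush lying near the robot; origin at its underside
- spare_square: bystander: a spare block with a square face, 68 mm high, standing on the table left of the row; origin at its underside
- spare_disc: bystander: a spare block with a round face, 68 mm high, standing beyond the tray on the right; origin at its underside
- mallet: bystander: wooden hammer lying to the left near the robot; origin at its underside
- bowl: bystander: small steel bowl, 100 mm across, 45 mm high, behind the row; origin at its underside

How it is judged:
By the outcome, as a careful person would: the job done as asked, in the order asked, and still so for the second after the job is handed in, with the robot touching nothing.
It also fails if it takes over 64 s, if anything falls off the work surface, if the arm or the gripper's body presses on something with over 40 N, if the wrist force passes 120 N, or if a joint passes its speed limit or range.

ROBOT

A 7-joint arm with a two-finger parallel gripper is mounted at the origin on the work surface. World frame = base frame: x ahead of the robot, y to its left, z up, the work surface at z = 0. Lengths are in m, angles in rad, forces in N, time in s.
With the tool pointing down it reaches from about 0.4 to 0.9 m from the base axis. Payload 5.5 kg.
Tool frame: the origin (TCP) lies midway between the tips of the shut fingers; the grasp point (between the pads) lies 19 mm behind it; x points along the fingers, z is the direction in which the jaws open and shut, and the axes are right-handed (so a half turn about x gives the same grasp; the last joint's range is limited). The gripper opens to 85 mm and grips with 20 to 120 N. Pads are 22 mm wide; open, the fingers measure 114 mm over their backs; the gripper's body (76 mm by 85 mm) begins 54 mm behind the grasp point. The pads swing forward as they close: fully open they stand 13 mm farther back than shut.
Start: joints at [-1.017, 0.501, -0.427, 1.55, 0.221, 1.138, -0.21], TCP at [0.186, 0.623, 0.231] pointing down, gripper open.
Joint ranges: [-2.88, 2.88], [-0.31, 2.03], [-1.54, 1.56], [0.2, 2.42], [-1.41, 4.55], [0.19, 2.02], [-2.57, 2.57]. Speed limits (rad/s): [2.57, 2.57, 3.14, 3.14, 3.14, 3.14, 3.14].

INTERFACE

Orientations are given as a rotation vector (axis times angle).
In Python, from rig import r, read_state, optics, ticket gives the robot as it stands. Calls block until the motion is done:
- r.move_pose(position, orientation): joint-space move of the TCP to a pose.
- r.move_straight(position, speed=0.15, rotation=None): straight line of the TCP; rotation=None keeps the orientation; speed is the mean speed in m/s.
- r.goto_joints(angles): joint-space move.
- r.release() and r.grab(grasp_force=None): open the fingers fully, or close them until they stop; grasp_force is the grip in N (None keeps the last).
- r.dwell(seconds).
- r.ik(position, orientation): joint angles nearest the present ones, or None.
- read_state(): the state.
- optics.get_image(name): name is "side" or "top" or "wrist"; returns a dict with "img" (420x560x3 uint8, red, green, blue), "fx", "fy", "cx", "cy" (pixels), "k1" (the pictures are not rectified: a ray, as slopes to the right and down, at radius r is drawn at 1 + k1 r^2 times it, then the intrinsics apply), "R" (3x3) and "t" (3): a world point X has camera coordinates R X + t; the wrist camera has in their place "hand_eye" (4x4, takes a point from camera to tool coordinates, whose origin is the TCP and whose axes are the tool frame's). Camera axes: x right, y down, z forward; pixel columns grow to the right and rows downward; lengths in m; the calibration is good to about 2 mm. A picture is of the moment at which its call begins: read the wrist's pose just before it. There is no depth.
A pose or a line that the arm cannot do raises r.Unreachable and nothing moves.
- ticket.finish_job(): hands the job in, once; it reports no verdict.
The state is a dict: "time": time; "joint_positions": joint angles; "qd": joint speeds; "joint_torque": joint torques, N m; "tool_pos": TCP position; "ee_rot": TCP orientation; "force": force on the tool from outside, world axes, zero at the start; "wrist_torque": the same for the moment, N m; "finger_gap": finger opening in m.
Only numpy, scipy, OpenCV 4.12 (cv2) and the standard library are available. Lean on these libraries where they do the work, as an engineer would, in place of code of your own. Each camera call takes 0.05 s, during which the arm holds its last target.

## Working session

There is one attempt and no reset: what is moved stays moved. The work goes in short steps, each a Python script; the robot and the scene stay as the last script left them, time stands still between calls to the robot, and variables do not carry over. Pictures are saved under pics/ and viewed, and the job is handed in when it is done.

```bash
ls; mkdir -p pics; python3 - <<'E'
from rig import r, read_state, optics, ticket
import cv2
for n in ["side","top","wrist"]:
    d=optics.get_image(n); cv2.imwrite(f"pics/{n}0.png",d["img"][:,:,::-1])
    print(n,{k:(v.tolist() if hasattr(v,'tolist') else v) for k,v in d.items() if k!="img"})
print(read_state())
E
```

```text
pics
side {'fx': 389.4561005852111, 'fy': 389.4561005852111, 'cx': 275.5622233602594, 'cy': 211.39956852980885, 'k1': -0.015778575818072457, 'R': [[0.9405834924945687, -0.33933610762336425, 0.012397568702895129], [-0.2441547071812822, -0.7012283670080642, -0.6698262881258286], [0.2359897722528262, 0.6270006246936503, -0.7424143344695271]], 't': [-0.5438509208683842, 0.18728934857997048, 0.9320539285864125]}
top {'fx': 481.2351708812275, 'fy': 481.2351708812275, 'cx': 287.3995432688503, 'cy': 209.35539230038745, 'k1': -0.10425257745232651, 'R': [[0.005337046742599979, -0.9999857473340104, 0.00014512376857121298], [-0.9893354576478196, -0.005301329123375733, -0.14555840116704116], [0.14555709592062815, 0.0006332759008116304, -0.9893496504213192]], 't': [-0.005362939846404812, 0.5780901368627329, 1.1673743261665326]}
wrist {'fx': 314.7277947286726, 'fy': 314.7277947286726, 'cx': 283.1717458572598, 'cy': 215.06574007629155, 'k1': -0.03775709498925227, 'hand_eye': [[-0.00022414788692331719, -0.2756482574885197, 0.9612585437338205, -0.14246180972237898], [-0.0009768277780550557, -0.9612580489144765, -0.27564834337362626, 0.07010508612079225], [0.9999994977824813, -0.0010007700411131094, -5.37969144350184e-05, -0.00024890646903963365], [0.0, 0.0, 0.0, 1.0]]}
{'time': 0.15, 'joint_positions': array([-1.0167834 ,  0.50164464, -0.42681142,  1.55121219,  0.22078787,
        1.13829755, -0.21029423]), 'qd': array([ 0.00054347, -0.00309702, -0.00040259, -0.0027126 , -0.00017774,
       -0.00037472,  0.00151507]), 'joint_torque': array([-6.26384688e-03, -5.70031679e+01, -5.82478300e+00, -2.81284851e+01,
        1.07565094e-02,  7.75745575e-03, -6.16185716e-06]), 'tool_pos': array([0.18625776, 0.62218074, 0.23048749]), 'ee_rot': array([-0.99326412,  1.33412912,  0.9918398 ]), 'force': array([0.2845225 , 0.07605267, 0.26567215]), 'wrist_torque': array([-0.0422997 , -0.01268984, -0.03016449]), 'finger_gap': 0.08544067412639711}
```

View pics/top0.png

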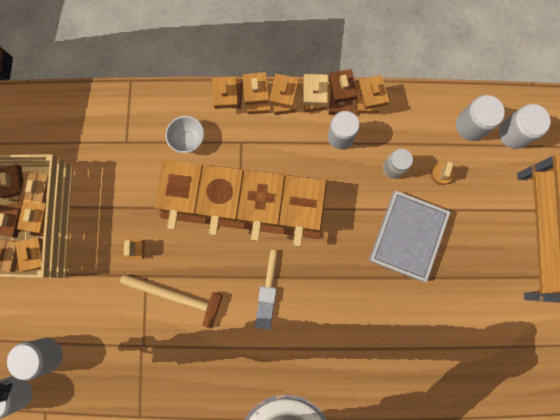

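View pics/side0.png

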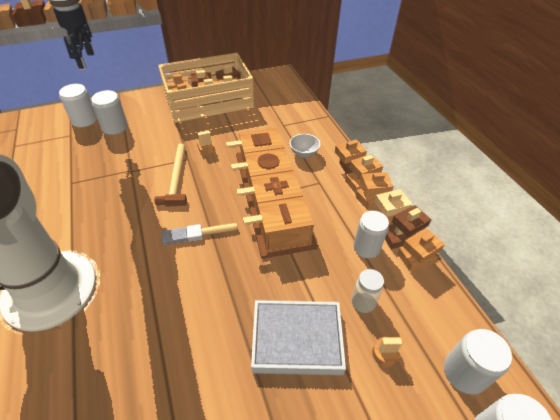

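View pics/wrist0.png

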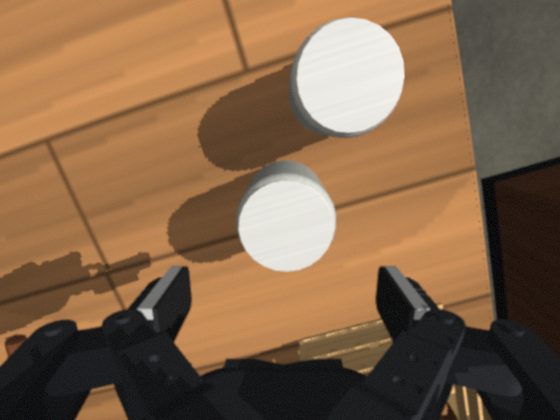

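The top view shows the emblems left to right: square (179,186), disc (220,190), cross (262,195), bar (303,202). The cross tab is near (256,231) and the pad near (411,236). Next step is measuring them.

```bash
cat > h.py <<'E'
import numpy as np, cv2
from scipy.spatial.transform import Rotation as Ro
def cam(d,ee=None):
    K=np.array([[d["fx"],0,d["cx"]],[0,d["fy"],d["cy"]],[0,0,1.]])
    D=np.array([d["k1"],0,0,0,0.])
    if "R" in d: R=np.array(d["R"]);t=np.array(d["t"])
    else:
        p,rv=ee; T=np.eye(4);T[:3,:3]=Ro.from_rotvec(rv).as_matrix();T[:3,3]=p
        C=np.linalg.inv(T@np.array(d["hand_eye"])); R=C[:3,:3];t=C[:3,3]
    return K,D,R,t
def ray(c,uv):
    K,D,R,t=c
    n=cv2.undistortPoints(np.array(uv,float).reshape(-1,1,2),K,D)[:,0]
    d=np.c_[n,np.ones(len(n))]@R
    return -R.T@t, d/np.linalg.norm(d,axis=1)[:,None]
def onz(c,uv,z):
    o,d=ray(c,uv); return o+d*((z-o[2])/d[:,2])[:,None]
def tri(c1,u1,c2,u2):
    o1,d1=ray(c1,u1);o2,d2=ray(c2,u2);out=[]
    for a,b in zip(d1,d2):
        s=np.linalg.lstsq(np.c_[a,-b],o2-o1,rcond=None)[0]
        p,q=o1+s[0]*a,o2+s[1]*b; out.append(np.r_[(p+q)/2,np.linalg.norm(p-q)])
    return np.array(out)
def proj(c,X):
    K,D,R,t=c
    return cv2.projectPoints(np.array(X,float).reshape(-1,1,3),cv2.Rodrigues(R)[0],t,K,D)[0][:,0]
def shot(name):
    from rig import optics,read_state
    s=read_state(); d=optics.get_image(name)
    return d["img"],cam(d,(s["tool_pos"],s["ee_rot"]))
def save(fn,img,box=None,k=1):
    if box: img=img[box[1]:box[3],box[0]:box[2]]
    cv2.imwrite(fn,cv2.resize(img[:,:,::-1],None,fx=k,fy=k,interpolation=cv2.INTER_CUBIC))
E
python3 - <<'E'
from h import *
from rig import optics
for n,b in [("top",(150,150,340,260)),("side",(220,120,330,260)),("top",(360,180,460,290)),("side",(240,290,420,380))]:
    img,c=shot(n); save(f"pics/c_{n}_{b[0]}.png",img,b,4)
    np.save(f"{n}.npy",img)
E
```

```text
(no output)
```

View pics/c_top_150.png

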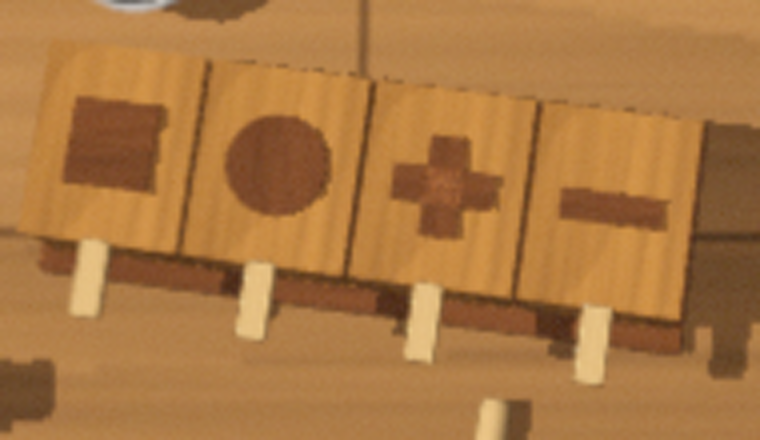

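View pics/c_side_220.png

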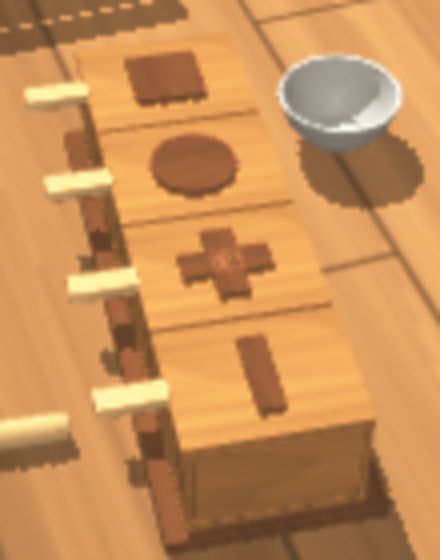

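View pics/c_top_360.png

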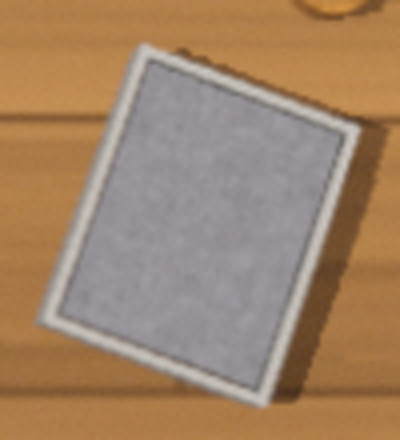

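View pics/c_side_240.png

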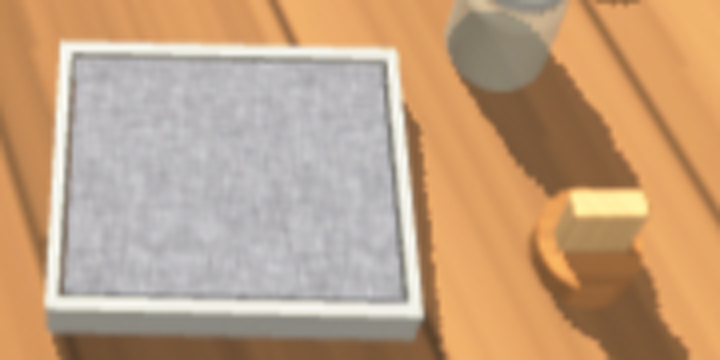

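```bash
cat > m1.py <<'E'
from h import *
from rig import optics
C={n:cam(optics.get_image(n)) for n in("top","side")}
I={n:np.load(n+".npy") for n in C}
roi={"top":(155,155,335,250),"side":(222,125,318,255)}
proi={"top":(360,180,460,290),"side":(240,290,350,380)}
def comps(m,lo):
    n,l,s,c=cv2.connectedComponentsWithStats(m.astype(np.uint8))
    return [(tuple(c[i].round(2)),s[i][4],l==i) for i in range(1,n) if s[i][4]>=lo]
for n in C:
    hsv=cv2.cvtColor(I[n],cv2.COLOR_RGB2HSV).astype(int)
    x0,y0,x1,y1=roi[n]; M=np.zeros(hsv.shape[:2],bool);M[y0:y1,x0:x1]=1
    tab=M&(hsv[...,2]>200)&(hsv[...,1]<125)&(hsv[...,0]>14) if n=="side" else M&(hsv[...,2]>190)&(hsv[...,1]<130)
    for c,a,m in comps(tab,40):
        ys,xs=np.nonzero(m); print(n,"tab",c,a,onz(C[n],[c],.097).round(4)[0])
    dk=M&(hsv[...,2]<150)
    for c,a,m in comps(dk,40): print(n,"dark",c,a,onz(C[n],[c],.099).round(4)[0])
    x0,y0,x1,y1=proi[n]; M[:]=0;M[y0:y1,x0:x1]=1
    g=M&(hsv[...,1]<50)
    gg=g.astype(np.uint8); cs=max(cv2.findContours(gg,cv2.RETR_EXTERNAL,cv2.CHAIN_APPROX_NONE)[0],key=cv2.contourArea)
    # inner pad: darker grey
    p=M&(hsv[...,1]<60)&(hsv[...,2]<185)
    p=cv2.morphologyEx(p.astype(np.uint8),cv2.MORPH_OPEN,np.ones((5,5)))
    cp=max(cv2.findContours(p,cv2.RETR_EXTERNAL,cv2.CHAIN_APPROX_NONE)[0],key=cv2.contourArea)
    for nm,q in(("tray",cs),("pad",cp)):
        h=cv2.convexHull(q); 
        ap=cv2.approxPolyN(h,4,ensure_convex=True) if hasattr(cv2,'approxPolyN') else cv2.approxPolyDP(h,6,True)
        ap=ap.reshape(-1,2); print(n,nm,ap.tolist(),cv2.contourArea(q))
    v=I[n].copy(); cv2.drawContours(v,[cp],-1,(255,0,0),1); v[tab]=(0,0,255); v[dk]=(0,255,0); save(f"pics/seg_{n}.png",v,(150,120,470,380),2.4)
E
python3 m1.py
```

```text
top tab (np.float64(171.7), np.float64(219.05)) 130 [0.545 0.276 0.097]
top tab (np.float64(213.12), np.float64(224.69)) 131 [0.532  0.1753 0.097 ]
top tab (np.float64(255.28), np.float64(230.4)) 132 [0.5189 0.074  0.097 ]
top tab (np.float64(297.67), np.float64(235.72)) 136 [ 0.5068 -0.0271  0.097 ]
top dark (np.float64(194.06), np.float64(211.96)) 390 [0.5622 0.2219 0.099 ]
top dark (np.float64(235.84), np.float64(217.64)) 427 [0.5491 0.1209 0.099 ]
top dark (np.float64(178.29), np.float64(185.65)) 497 [0.6265 0.2627 0.099 ]
top dark (np.float64(278.56), np.float64(223.02)) 432 [0.5367 0.0186 0.099 ]
top dark (np.float64(219.27), np.float64(190.91)) 522 [0.6139 0.1624 0.099 ]
top dark (np.float64(325.16), np.float64(216.41)) 918 [ 0.5532 -0.0927  0.099 ]
top dark (np.float64(260.86), np.float64(196.52)) 363 [0.6006 0.0617 0.099 ]
top dark (np.float64(302.92), np.float64(201.81)) 205 [ 0.5883 -0.0395  0.099 ]
top dark (np.float64(163.94), np.float64(213.5)) 80 [0.5581 0.295  0.099 ]
top dark (np.float64(159.06), np.float64(244.71)) 86 [0.4828 0.3037 0.099 ]
top tray [[450, 211], [42
[... 616 characters left out ...]
 0.4451 -0.0304  0.097 ]
side dark (np.float64(234.3), np.float64(127.59)) 159 [0.5657 0.3471 0.099 ]
side dark (np.float64(260.1), np.float64(141.9)) 51 [0.6191 0.2532 0.099 ]
side dark (np.float64(306.77), np.float64(160.59)) 390 [0.7179 0.1289 0.099 ]
side dark (np.float64(246.16), np.float64(178.67)) 98 [0.5331 0.1134 0.099 ]
side dark (np.float64(252.41), np.float64(204.4)) 132 [0.5203 0.0168 0.099 ]
side dark (np.float64(288.38), np.float64(240.96)) 1428 [ 0.5645 -0.123   0.099 ]
side dark (np.float64(229.92), np.float64(233.08)) 92 [ 0.4414 -0.0549  0.099 ]
side tray [[339, 301], [346, 374], [251, 372], [255, 301]] 6298.0
side pad [[342, 369], [342, 374], [253, 373], [253, 367]] 404.0
```

The top view puts the emblems 102 mm apart, and the cross emblem sits 83 mm from its tab, as it should. The open fingers are wider than the box mouth, so I'll check the fingertip shape in the wrist image. I'll also get better pad corners.

```bash
python3 - <<'E'
from h import *
img,c=shot("wrist")
from rig import read_state
s=read_state(); R=Ro.from_rotvec(s["ee_rot"]).as_matrix(); p=s["tool_pos"]
print(R.round(3),p, s["time"])
v=cv2.resize(img,None,fx=2,fy=2,interpolation=cv2.INTER_CUBIC)
for x in(-.013,-.032,-.05):
  for z,col in((.0425,(255,0,0)),(.0505,(0,255,0)),(.057,(255,0,255))):
    for sg in(1,-1):
      for y in(-.011,.011):
        u=proj(c,p+R@np.array([x,y,sg*z]))[0]; cv2.circle(v,(int(u[0]*2+.5),int(u[1]*2+.5)),3,col,-1)
cv2.imwrite("pics/w_ov.png",v[440:840,200:1000,::-1])
E
python3 - <<'E'
import sys; sys.path.insert(0,'.')
E
```

```text
[[-0.    -0.958  0.287]
 [ 0.     0.287  0.958]
 [-1.     0.     0.   ]] [0.18633202 0.62272765 0.23129513] 0.5
```

View pics/w_ov.png

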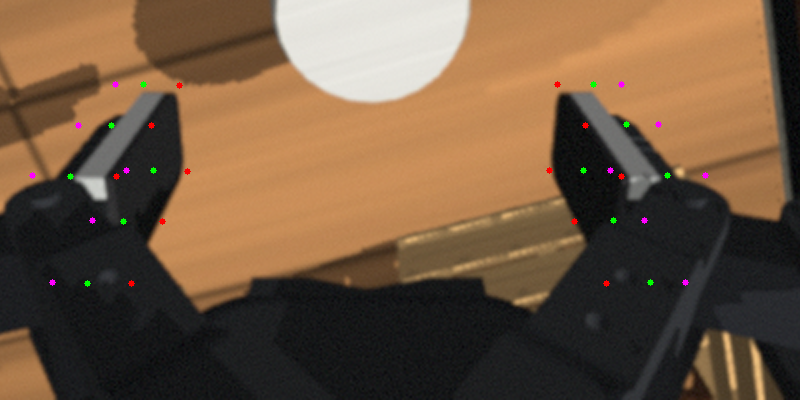

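View pics/seg_top.png

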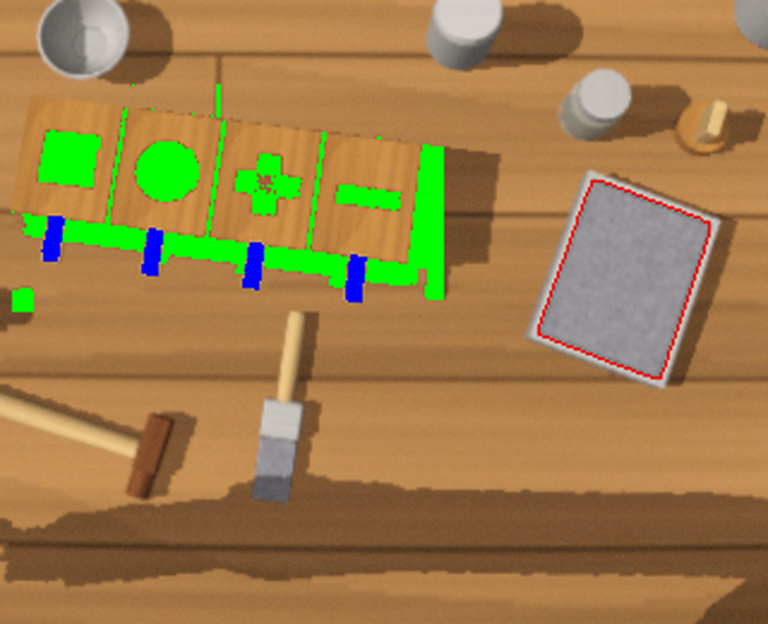

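The silver strips in the wrist view are the pad sides. The tips are about 8 mm thick for the first ~12 mm, and the thicker finger backs start behind that. Next: the pad plane from two views and the frame of the box row.

```bash
cat > m2.py <<'E'
from h import *
from rig import optics
C={n:cam(optics.get_image(n)) for n in("top","side")}
T=np.array([[375.5,259.5],[397.5,194.5],[446.5,212.5],[424.5,277]])   # pad corners
S=np.array([[259,304],[336.5,305.5],[341.5,364.5],[256,363]])
T2=np.array([[371,260.5],[394.5,190.5],[449.5,211.5],[426.5,281]]) # rim
S2=np.array([[255.5,300.5],[339,302],[345.5,367],[252,367]])
for t,s in((T,S),(T2,S2)):
    q=tri(C["top"],t,C["side"],s); print(q.round(4)); print("mean",q.mean(0).round(4))
    p=q[:,:3]; print("sides",[round(float(np.linalg.norm(p[i]-p[(i+1)%4])),4) for i in range(4)])
    z=q[:,2].mean(); pt=onz(C["top"],t,z); ps=onz(C["side"],s,z)
    for P in(pt,ps):
        d=(P[1]-P[0]+P[2]-P[3])/2; w=(P[0]-P[3]+P[1]-P[2])/2
        print(P.mean(0).round(4),np.linalg.norm(d).round(4),np.linalg.norm(w).round(4),"yaw long",np.degrees(np.arctan2(d[1],d[0])).round(2),np.degrees(np.arctan2(w[1],w[0])).round(2)-90)
E
python3 m2.py
```

```text
[[ 0.4555 -0.2234  0.037   0.0041]
 [ 0.6201 -0.2838  0.0344  0.0019]
 [ 0.5724 -0.4082  0.0371  0.001 ]
 [ 0.4102 -0.3465  0.0351  0.0009]]
mean [ 0.5146 -0.3155  0.0359  0.002 ]
sides [0.1754, 0.1332, 0.1736, 0.1312]
[ 0.5138 -0.3153  0.0359] 0.1754 0.1321 yaw long -20.43 -19.799999999999997
[ 0.5153 -0.3156  0.0359] 0.1734 0.1324 yaw long -20.66 -21.120000000000005
[[ 0.452  -0.212   0.036   0.002 ]
 [ 0.6305 -0.2768  0.0321  0.0012]
 [ 0.5759 -0.4158  0.0392  0.0014]
 [ 0.4002 -0.3514  0.0349  0.0008]]
mean [ 0.5147 -0.314   0.0356  0.0014]
sides [0.1899, 0.1495, 0.1872, 0.1487]
[ 0.514  -0.3139  0.0356] 0.1886 0.1496 yaw long -20.08 -20.480000000000004
[ 0.5153 -0.3142  0.0356] 0.1885 0.1477 yaw long -20.12 -20.730000000000004
```

The pad centre comes out at (0.515, -0.315, 0.035) with the long side at yaw -20.4°. Measured sizes match (175×132 pad, 189×149 rim), and the two views agree within 2 mm. Next I'll check reach and open the lid, gripping the tab sideways and following the arc.

```bash
cat >> h.py <<'E'
YAW=np.radians(7.2)
e=np.array([np.cos(YAW),-np.sin(YAW),0]); n=np.array([np.sin(YAW),np.cos(YAW),0]); k=np.array([0,0,1.])
TAB=np.array([.5113,.0752,.092]); HINGE=TAB+.152*e-.005*k
def ori(tau,fwd=None,flip=False):
    f=e if fwd is None else fwd
    x=f*np.sin(tau)-k*np.cos(tau); z=np.cross(k,f); z=-z if flip else z
    return Ro.from_matrix(np.c_[x,np.cross(z,x),z]).as_rotvec(),x
def tabpt(th):
    # lid frame: point 152 in front, 5 above
    return HINGE+(-.152*np.cos(th)+.005*np.sin(th))*e+(.152*np.sin(th)+.005*np.cos(th))*k
E
python3 - <<'E'
from h import *
from rig import r,read_state
print("hinge",HINGE.round(4))
rv,x=ori(np.radians(20))
for th in np.linspace(0,1.2,5):
    q=r.ik(tabpt(th)+.019*x,rv); print(th.round(2),None if q is None else np.round(q,2))
print(r.ik(TAB-.06*x,rv))
for d,z in((-.085,.062),(-.05,.062),(-.085,.15)):
    print(r.ik(HINGE*[1,1,0]+d*e+z*k,rv))
for tau in(0,20):
  for flip in(False,True):
    f=np.array([np.cos(np.radians(-20.4)),np.sin(np.radians(-20.4)),0])
    print("pad",r.ik(np.array([.5147,-.315,.095]),ori(np.radians(tau),f,flip)[0]))
E
```

```text
hinge [0.6621 0.0561 0.087 ]
0.0 [-0.24  0.35 -0.05  2.28  0.69  0.25  0.51]
0.3 [-0.21  0.27 -0.08  2.24  0.47  0.35  0.74]
0.6 [-0.2   0.22 -0.07  2.17  0.34  0.45  0.9 ]
0.9 [-0.19  0.22 -0.05  2.07  0.26  0.54  1.  ]
1.2 [-0.16  0.26 -0.06  1.97  0.23  0.6   1.07]
[-0.25005691  0.15453741 -0.07257379  2.28830945  0.40694336  0.4118829
  0.77452475]
[-0.17953461  0.44895769 -0.06652414  2.148504    0.61337955  0.26217117
  0.63819744]
[-0.1317883   0.49127089 -0.09540497  2.06884669  0.56845816  0.29535495
  0.71452386]
[-0.16833369  0.28572996 -0.07771196  2.10571169  0.34033054  0.44523267
  0.92043209]
pad [ 0.19826812  0.57682519  0.40722424  1.79865945 -0.29793346  0.82688736
  1.9649584 ]
pad [ 0.00496415  0.6444362   0.68130952  1.80521673 -0.51459009  0.87687014
 -0.99978648]
pad [ 0.7065016   0.41829201 -0.19404906  2.08594481  0.05057569  0.30101323
  1.71147274]
pad [ 0.16194572  0.44512553  0.45655188  2.10381895 -0.75498153  0.37765865
 -0.70772961]
```

```bash
python3 - <<'E'
from h import *
from rig import r,read_state
rv,x=ori(np.radians(10))
r.move_pose(TAB-.07*x,rv)
img,c=shot("wrist"); save("pics/w1.png",img)
s=read_state(); print(s["time"],s["tool_pos"],s["force"].round(2))
u=proj(c,[TAB,HINGE]); print(u)
hsv=cv2.cvtColor(img,cv2.COLOR_RGB2HSV)
E
```

```text
2.9083 [0.49945723 0.07786835 0.16107143] [-0.82 -0.02 -0.75]
[[281.86171633 227.27647967]
 [282.08325396 366.41727061]]
```

View pics/w1.png

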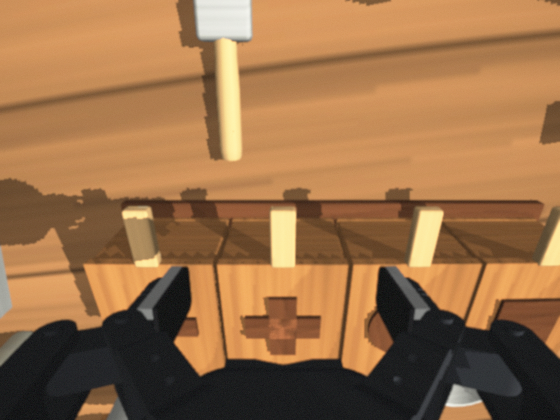

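The wrist view shows the cross lid straight ahead, emblem at (282,325) and tab centred at column 283. I predicted 282, so I'll grip it and lift along the arc.

```bash
python3 - <<'E'
from h import *
from rig import r,read_state
rv,x=ori(np.radians(10))
r.move_straight(TAB+.017*x,speed=.12)
r.grab(25); s=read_state(); print(s["time"],s["finger_gap"],s["force"].round(2))
for th in np.linspace(0,1.2,9)[1:]:
    r.move_straight(tabpt(th)+.017*x,speed=.12)
    s=read_state(); print(round(th,2),s["time"],s["finger_gap"].__round__(4),s["force"].round(1))
for nm in("side","top"):
    img,c=shot(nm); save(f"pics/{nm}2.png",img)
E
```

```text
4.4083 0.01703988936948222 [-1.32  1.3   4.36]
0.15 4.75 0.0175 [ 0.7  2.6 -0.7]
0.3 5.0917 0.0172 [-0.5  2.8 -0.1]
0.45 5.4333 0.0172 [-1.7  4.   1.7]
0.6 5.775 0.0173 [-2.5  4.5  3.4]
0.75 6.1167 0.0176 [-2.1  4.4  3.2]
0.9 6.4583 0.0172 [0.6 4.5 2.9]
1.05 6.8 0.0174 [0.1 3.9 1.4]
1.2 7.1417 0.0175 [0.7 4.1 0.5]
```

View pics/side2.png

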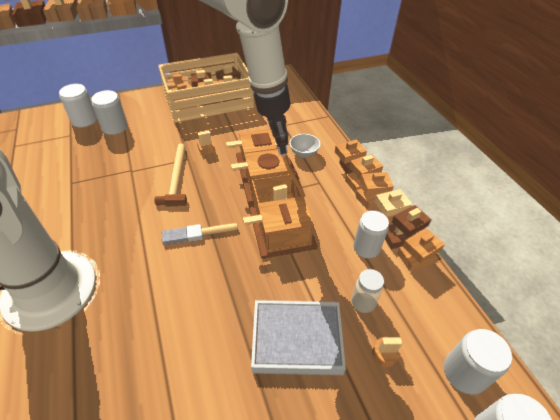

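The side view shows the cross lid up, with its tab at (280,190) and the neighbours shut. I'll release and look into the box.

```bash
python3 - <<'E'
from h import *
from rig import r,read_state
rv,x=ori(np.radians(10))
r.release()
p=read_state()["tool_pos"]
r.move_straight(p-.06*x-.02*e,speed=.2)
p=read_state()["tool_pos"]
r.move_straight(p-.11*e,speed=.25)
r.move_straight(HINGE*[1,1,0]-.165*e+.19*k,speed=.25)
for nm in("wrist","side","top"):
    img,c=shot(nm); save(f"pics/{nm}3.png",img); np.save(nm+"3.npy",img); 
    if nm=="wrist": cw=c; np.savez("cw3.npz",*c)
s=read_state(); print(s["time"],s["tool_pos"],s["force"].round(1))
E
```

```text
9.6333 [0.49967783 0.07716128 0.19167004] [-0.7 -0.5  1.1]
```

View pics/wrist3.png

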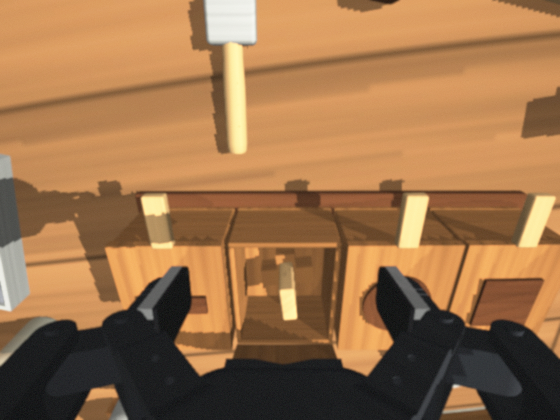

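View pics/side3.png

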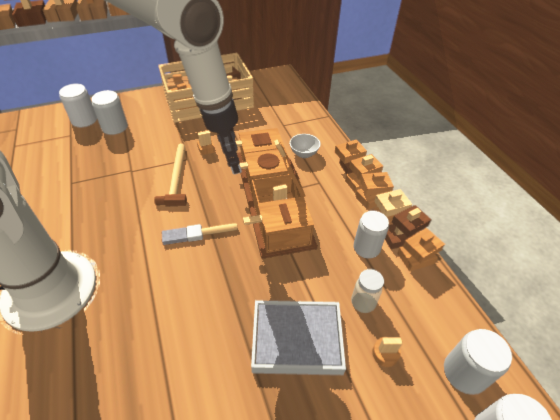

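View pics/top3.png

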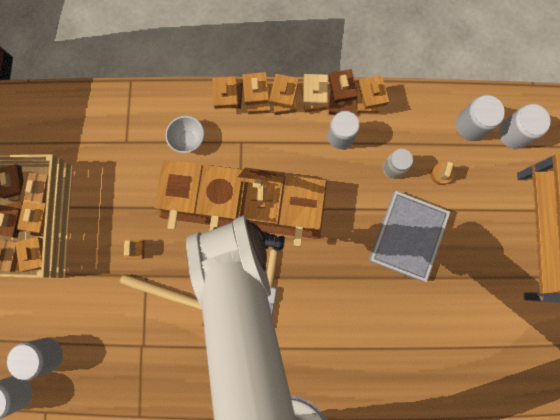

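The wrist view shows the grip in the open box around (287,290). Zooming in on it, and checking the box edges.

```bash
python3 - <<'E'
from h import *
img=np.load("wrist3.npy"); save("pics/w3z.png",img,(220,200,350,350),4)
c=[v for v in np.load("cw3.npz").values()]
# predicted box inner corners at rim
for d,w in((-.115,-.044),(-.115,.044),(-.005,.044),(-.005,-.044),(-.12,.0),(-.06,.049),(-.06,-.049)):
    print(d,w,proj(c,HINGE+d*e+w*n)[0].round(1))
E
```

```text
-0.115 -0.044 [232.6 247.8]
-0.115 0.044 [335.  247.7]
-0.005 0.044 [327.1 339.8]
-0.005 -0.044 [240.6 339.9]
-0.12 0.0 [283.8 242.8]
-0.06 0.049 [336.1 297.7]
-0.06 -0.049 [231.6 297.8]
```

View pics/w3z.png

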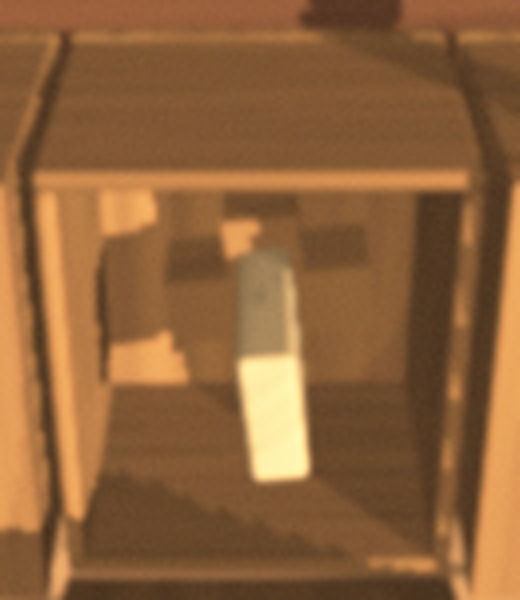

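```bash
python3 - <<'E'
from h import *
c=[v for v in np.load("cw3.npz").values()]
g=onz(c,[[279.5,288.75],[294.5,288.75],[297.25,318],[283,320]],.085)
rel=np.c_[(g-HINGE)@e,(g-HINGE)@n]; print((rel*1000).round(1))
print("ctr",g.mean(0).round(4),(rel.mean(0)*1000).round(1)); a=(rel[2]+rel[3]-rel[0]-rel[1])/2
print("len",np.linalg.norm(a),"wid",np.linalg.norm((rel[1]-rel[0]+rel[2]-rel[3])/2),"yaw deg rel e",np.degrees(np.arctan2(a[1],a[0])))
b=onz(c,[[234,247.5],[335.5,247.5],[233.5,300],[336.5,300]],.087); print(((b-HINGE)@np.c_[e,n]*1000).round(1))
E
```

```text
[[-69.1  -4. ]
 [-69.1   9.9]
 [-32.8  13.2]
 [-30.2  -0.8]]
ctr [0.6128 0.067  0.085 ] [-50.3   4.6]
len 0.037683771324059985 wid 0.014034632173045517 yaw deg rel e 4.888501208996961
[[-115.3  -42.8]
 [-115.2   44.4]
 [ -57.3  -47.4]
 [ -57.2   49.6]]
```

The grip centre is 50 mm in front of the hinge and 4.6 mm left of mid-box. Its top measures 37.7×14.0 mm (38×14 given), yawed +4.9°. The open fingers (~101 mm at the tips) can't enter the 88 mm mouth. So I'll go in shut and tilted, in front of the grip, and open only as far as the walls allow at low force. Then I'll slide back astride the grip and close.

```bash
cat >> h.py <<'E'
GY=np.radians(4.9); F=e*np.cos(GY)+n*np.sin(GY)
def hp(d,w,z): return HINGE*[1,1,0]+(d*e+w*n+z*1000*k)/1000 if False else np.array([HINGE[0],HINGE[1],0])+d*1e-3*e+w*1e-3*n+z*1e-3*k
E
python3 - <<'E'
from h import *
from rig import r,read_state
rv,x=ori(np.radians(20),F)
P0=hp(-86,1.5,64); P1=hp(-50,3.2,64)
for p in(P0-.06*x,P0,P1,P1+.08*k): print(np.round(r.ik(p,rv),2))
r.grab(20)
r.move_pose(P0-.075*x,rv)
img,c=shot("wrist"); save("pics/w4.png",img)
r.move_straight(P0,speed=.1)
s=read_state(); print(s["time"],s["tool_pos"].round(4),P0.round(4),s["finger_gap"],s["force"].round(2))
img,c=shot("wrist"); save("pics/w5.png",img)
E
```

```text
[-0.18  0.3  -0.06  2.18  0.33  0.34  1.  ]
[-0.24  0.44  0.02  2.16  0.37  0.22  0.96]
[-0.19  0.48 -0.01  2.07  0.34  0.26  1.02]
[-0.12  0.35 -0.09  2.04  0.27  0.43  1.11]
11.775 [0.5772 0.0685 0.0645] [0.577  0.0684 0.064 ] 0.0002738871977613359 [-0.29 -0.06  0.24]
```

View pics/w5.png

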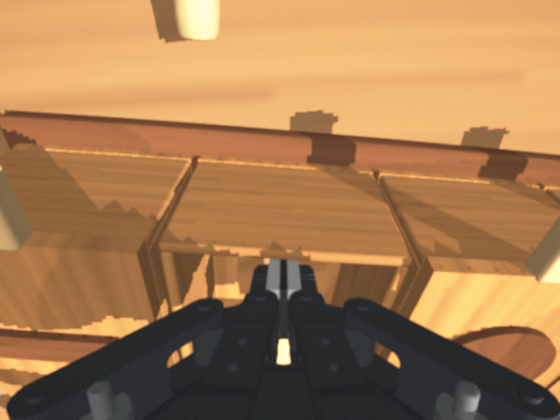

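The shut fingers are inside the box in front of the grip, touching nothing. The view shows the finger tips at (285,265) with the front rim above. Opening against the walls now, then sliding.

```bash
python3 - <<'E'
from h import *
from rig import r,read_state
r.release()
s=read_state(); print(s["time"],s["finger_gap"],s["force"].round(2),s["wrist_torque"].round(2),s["tool_pos"].round(4))
img,c=shot("wrist"); save("pics/w6.png",img)
img,c=shot("side"); save("pics/s6.png",img,(220,120,330,260),4)
E
```

```text
12.4083 0.06129589923967689 [ 2.38 -0.33 -3.25] [-0.09  0.09 -0.25] [0.5771 0.0682 0.0639]
```

View pics/w6.png

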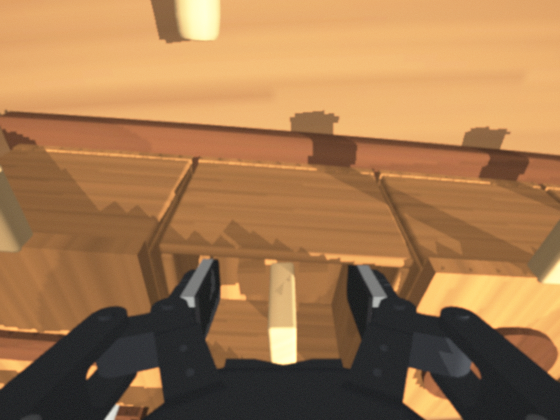

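View pics/s6.png

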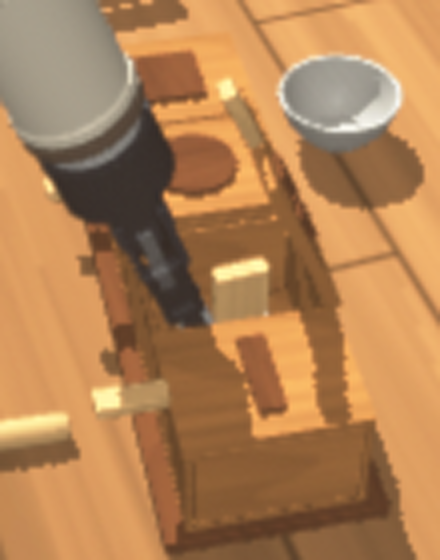

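The walls hold the gap at 61 mm with only ~4 N at the wrist. The grip (columns 270–297) sits midway between the pads (218 and 348). Sliding back over it and closing.

```bash
python3 - <<'E'
from h import *
from rig import r,read_state
P0=hp(-86,1.5,64); P1=hp(-51,3.6,64)
for f in(.33,.66,1):
    r.move_straight(P0+(P1-P0)*f,speed=.06)
    s=read_state(); print(s["time"],s["finger_gap"],s["force"].round(2),s["wrist_torque"].round(2))
r.grab(50)
s=read_state(); print(s["time"],s["finger_gap"],s["force"].round(2),s["wrist_torque"].round(2))
img,c=shot("side"); save("pics/s7.png",img,(220,120,330,260),4)
img,c=shot("top"); save("pics/t7.png",img,(150,150,340,260),4)
E
```

```text
12.85 0.06152784704250571 [-19.24   0.68  16.21] [ 0.02  2.99 -0.12]
13.1917 0.061576756827449335 [-26.73   1.77  18.56] [ 0.02  4.24 -0.11]
13.5417 0.06152998539178381 [-34.87   2.04  20.31] [0.05 5.54 0.12]
14.1917 0.012973769456524273 [-0.1  -0.15  2.89] [0.07 0.19 0.  ]
```

View pics/s7.png

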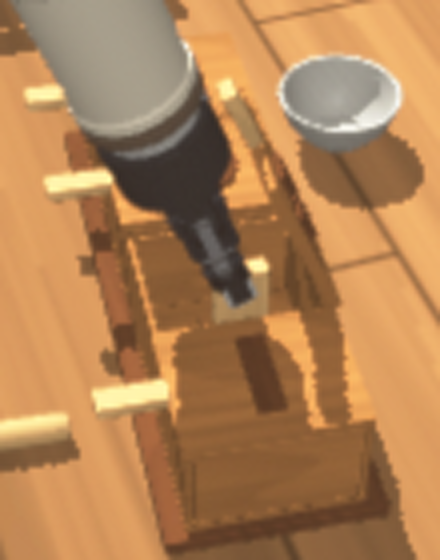

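The grip is held: the gap is 13 mm and the wrist force is near zero after closing. The slide peaked at ~40 N at the wrist from wall friction, so I'll check that nothing shifted. Lifting out along the tool axis.

```bash
python3 - <<'E'
from h import *
from rig import r,read_state
rv,x=ori(np.radians(20),F)
p=read_state()["tool_pos"]
r.move_straight(p-.02*x,speed=.06); s=read_state(); print(s["finger_gap"],s["force"].round(2))
r.move_straight(p-.085*x,speed=.12)
p=read_state()["tool_pos"]
r.move_straight(p-.05*e+.06*k,speed=.2)
s=read_state(); print(s["time"],s["finger_gap"],s["force"].round(2),s["tool_pos"].round(4))
for nm in("side","top"):
    img,c=shot(nm); save(f"pics/{nm}8.png",img)
fp=np.array([np.cos(np.radians(-20.4)),np.sin(np.radians(-20.4)),0]); rp,xp=ori(np.radians(20),fp)
for z in(.2,.085): print(np.round(r.ik(np.array([.5147,-.315,z]),rp),2))
E
```

```text
0.013133347876071984 [ 0.01 -0.01 -2.19]
16.0167 0.013173428017172965 [ 0.58 -0.04 -1.69] [0.5345 0.0733 0.2039]
[ 0.47  0.24  0.09  2.02 -0.17  0.54  1.89]
[ 0.57  0.43 -0.03  2.09 -0.19  0.28  1.93]
```

View pics/side8.png

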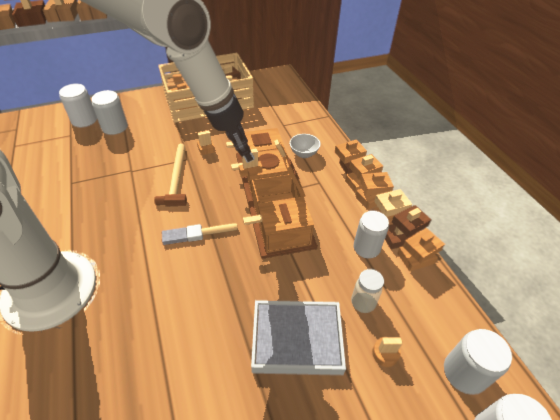

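View pics/top8.png

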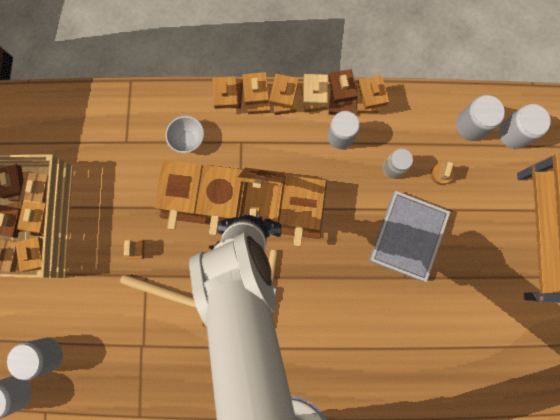

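The block is out, with its 1.8 N weight on the wrist, the row unmoved and the lid up. Moving over the pad.

```bash
cat >> h.py <<'E'
PAD=np.array([.5147,-.315,.035]); PY=np.radians(-20.4); FP=np.array([np.cos(PY),np.sin(PY),0])
E
python3 - <<'E'
from h import *
from rig import r,read_state
rp,xp=ori(np.radians(20),FP)
r.move_pose(PAD*[1,1,0]+.18*k,rp)
r.move_straight(PAD*[1,1,0]-.0007*FP+.100*k,speed=.15)
s=read_state(); print(s["time"],s["finger_gap"],s["force"].round(2),s["tool_pos"].round(4))
for nm,b in(("side",(230,250,390,400)),("top",(350,170,470,300)),("wrist",(0,0,560,420))):
    img,c=shot(nm); save(f"pics/{nm}9.png",img,b,1 if nm=="wrist" else 4); np.save(nm+"9.npy",img)
    if nm=="wrist": np.savez("cw9.npz",*c)
E
```

```text
18.2417 0.013023240149399458 [ 0.64 -0.88 -1.38] [ 0.5149 -0.3146  0.1006]
```

View pics/side9.png

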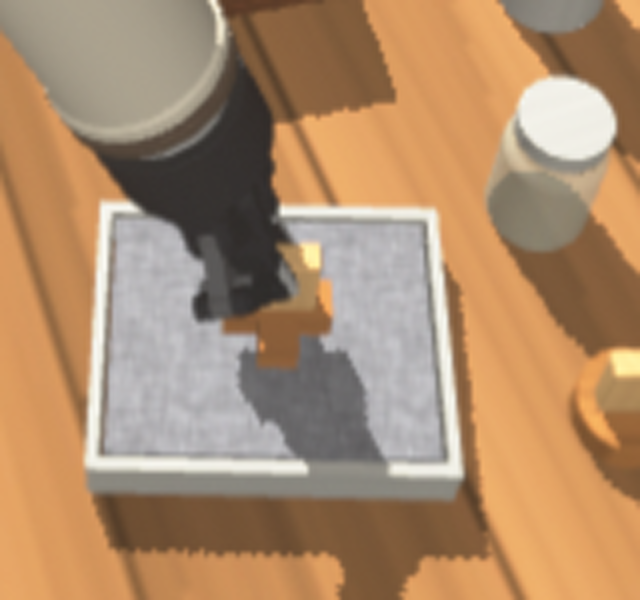

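View pics/top9.png

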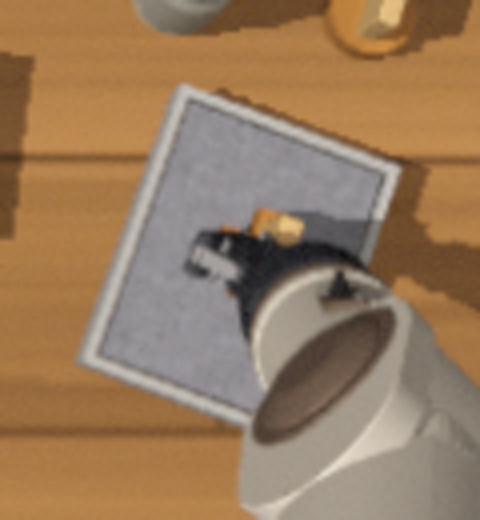

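View pics/wrist9.png

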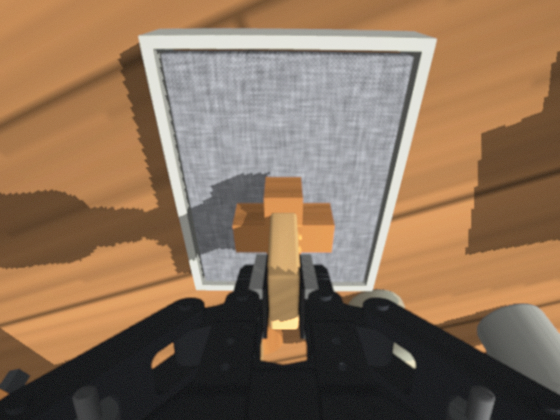

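The block hangs upright above the pad. I'll cross-check the pad edges and block position in the wrist view before setting it down.

```bash
python3 - <<'E'
from h import *
img=np.load("wrist9.npy"); c=[v for v in np.load("cw9.npz").values()]
save("pics/w9a.png",img,(220,160,350,310),4)
NP=np.cross(k,FP)
loc=lambda X:((X-PAD)@np.c_[FP,NP]*1000).round(1)
print("pad front corners, rear side rim",loc(onz(c,[[161,52],[415,52],[203,283],[369,284]],.035)))
print("expected px pad corners",proj(c,[PAD-.086*FP+.066*NP,PAD-.086*FP-.066*NP,PAD-.0*FP+.066*NP,PAD-.066*NP]).round(1))
E
```

```text
pad front corners, rear side rim [[-88.5 -62.4]
 [-88.5  66.8]
 [ 83.8 -66.7]
 [ 85.1  70.8]]
expected px pad corners [[412.3  57.3]
 [155.1  57.4]
 [382.4 197.8]
 [185.  197.9]]
```

View pics/w9a.png

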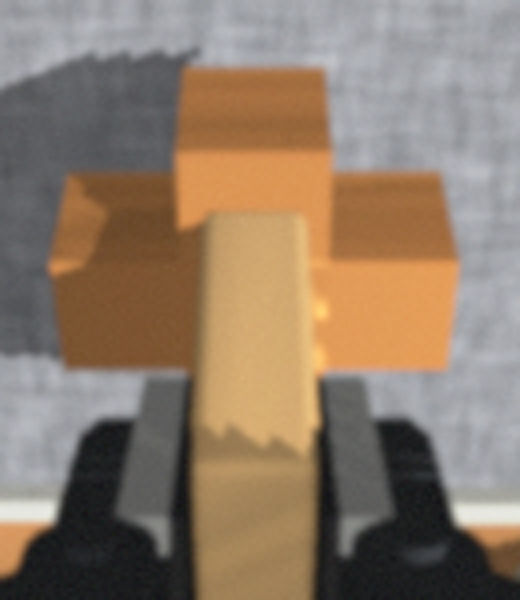

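```bash
python3 - <<'E'
from h import *
c=[v for v in np.load("cw9.npz").values()]
NP=np.cross(k,FP)
loc=lambda X:((X-PAD)@np.c_[FP,NP]*1000).round(1)
zt=.1006-.047+.022
print("arm front top edge (x=-28,y=-+10)",loc(onz(c,[[263.75,197.5],[303,197.5]],zt)))
print("arm front bottom edge",loc(onz(c,[[265.8,177],[301.5,177]],zt-.022)))
print("side arms top front corners (x=-10,y=-+28)",loc(onz(c,[[233,226],[334.5,225.5]],zt)))
E
```

```text
arm front top edge (x=-28,y=-+10) [[-26.6 -10.3]
 [-26.6   9.9]]
arm front bottom edge [[-26.2 -10.2]
 [-26.2  10.1]]
side arms top front corners (x=-10,y=-+28) [[ -8.  -27.8]
 [ -8.3  27.8]]
```

The block is upright and square to the pad, about 3 mm off centre by the wrist view (the cameras agree to ~2 mm). I'll shift it by (-2.9, +1.2) mm and lower until contact, feeling the stiffness.

```bash
python3 - <<'E'
from h import *
from rig import r,read_state
NP=np.cross(k,FP)
p=read_state()["tool_pos"]-.0029*FP+.0012*NP
r.move_straight(p,speed=.05); 
r.dwell(.3); f0=read_state()["force"]; print(f0.round(2))
p[2]=.088; r.move_straight(p,speed=.05)
hist=[]
while True:
    p[2]-=.0007
    r.move_straight(p,speed=.02); r.dwell(.1)
    s=read_state(); fz=s["force"][2]-f0[2]; hist.append((round(p[2],4),round(s["tool_pos"][2],4),round(fz,2)))
    if fz>4 or p[2]<.072: break
print(s["time"],hist,s["force"].round(2))
E
```

```text
[-0.17  0.75 -3.02]
24.2667 [(np.float64(0.0873), np.float64(0.0875), np.float64(1.48)), (np.float64(0.0866), np.float64(0.0866), np.float64(1.51)), (np.float64(0.0859), np.float64(0.0859), np.float64(0.88)), (np.float64(0.0852), np.float64(0.0851), np.float64(1.04)), (np.float64(0.0845), np.float64(0.0845), np.float64(1.54)), (np.float64(0.0838), np.float64(0.0838), np.float64(0.95)), (np.float64(0.0831), np.float64(0.0831), np.float64(1.14)), (np.float64(0.0824), np.float64(0.0824), np.float64(1.69)), (np.float64(0.0817), np.float64(0.0817), np.float64(1.64)), (np.float64(0.081), np.float64(0.081), np.float64(0.68)), (np.float64(0.0803), np.float64(0.0803), np.float64(1.98)), (np.float64(0.0796), np.float64(0.0796), np.float64(1.61)), (np.float64(0.0789), np.float64(0.079), np.float64(2.07)), (np.float64(0.0782), np.float64(0.0784), np.float64(6.71))] [-1.68  0.35  3.69]
```

Contact at TCP z≈0.0785, with stiffness around 6–7 N/mm. Stepping up to about 10 N and holding.

```bash
python3 - <<'E'
from h import *
from rig import r,read_state
p=read_state()["tool_pos"].copy(); p[2]=.0782
def fz():
    v=[]
    for _ in range(4): r.dwell(.03); v.append(read_state()["force"][2])
    return np.mean(v)
while True:
    f=fz(); print(round(p[2],5),round(f,2),read_state()["tool_pos"][2].round(4))
    if f>8.6 or p[2]<.0765: break
    p[2]-=.00025 if f<7.5 else .00012
    r.move_straight(p,speed=.02)
t0=read_state()["time"]; v=[]
while read_state()["time"]-t0<1.4: r.dwell(.1); v.append(read_state()["force"][2].round(1))
print(v,read_state()["time"],read_state()["force"].round(2),read_state()["finger_gap"])
img,c=shot("side"); save("pics/side10.png",img,(230,250,390,400),4)
E
```

```text
0.0782 2.61 0.0784
0.07795 4.83 0.0781
0.0777 5.45 0.0779
0.07745 6.78 0.0777
0.0772 7.81 0.0776
0.07708 8.35 0.0774
0.07696 8.63 0.0774
[np.float64(8.2), np.float64(9.4), np.float64(7.8), np.float64(8.2), np.float64(8.1), np.float64(8.1), np.float64(8.8), np.float64(8.7), np.float64(7.5), np.float64(8.9), np.float64(8.7), np.float64(8.5), np.float64(8.4), np.float64(8.9)] 28.1 [-3.57  2.77  8.86] 0.01279358023849849
```

View pics/side10.png

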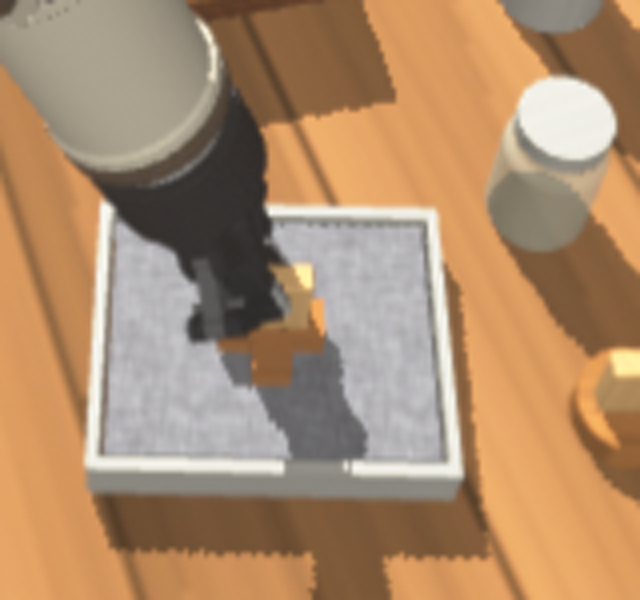

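A reading of 8.4 N plus the block's 1.8 N weight gives ~10.2 N on the pad. I'll nudge so that both measures sit near 10 N and hold again, then release and back off along the tool axis.

```bash
python3 - <<'E'
from h import *
from rig import r,read_state
rp,xp=ori(np.radians(20),FP)
p=read_state()["tool_pos"].copy(); p[2]=.07696
def fz():
    v=[]
    for _ in range(5): r.dwell(.03); v.append(read_state()["force"][2])
    return np.mean(v)
for i in range(4):
    p[2]-=.00015; r.move_straight(p,speed=.02); f=fz(); print(round(p[2],5),round(f,2))
    if f>9.4: break
t0=read_state()["time"]; v=[]
while read_state()["time"]-t0<1.3: r.dwell(.1); v.append(float(read_state()["force"][2].round(1)))
print(v)
# ease off to light contact, release
p[2]=.0784; r.move_straight(p,speed=.02); print("ease",fz())
r.release(); s=read_state(); print(s["time"],s["force"].round(2),s["finger_gap"])
q=s["tool_pos"]
r.move_straight(q-.07*xp,speed=.1)
img,c=shot("wrist"); save("pics/w11.png",img); np.save("wrist11.npy",img); np.savez("cw11.npz",*c)
q=read_state()["tool_pos"]; r.move_straight(q+.08*k-.06*FP,speed=.2)
print(read_state()["time"])
E
```

```text
0.07681 9.49
[8.7, 9.7, 8.8, 8.9, 9.3, 9.6, 9.6, 9.9, 9.6, 8.9, 9.5, 9.3, 8.4]
ease 3.2759032183197023
30.9833 [-0.28 -0.16 -0.45] 0.08531973228973144
32.5333
```

View pics/w11.png

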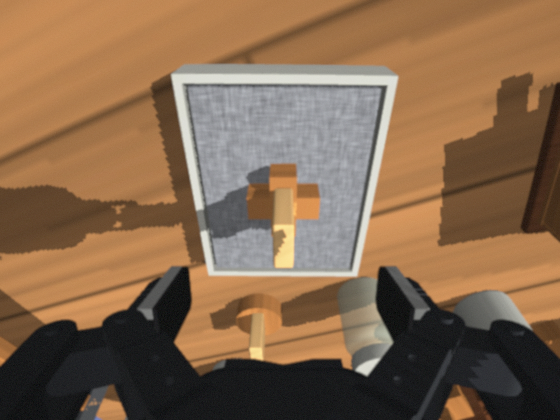

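The block stands alone on the pad, face down. Moving the arm clear for a final check from the fixed cameras.

```bash
python3 - <<'E'
from h import *
from rig import r,read_state
rp,xp=ori(np.radians(10),e)
c=[v for v in np.load("cw11.npz").values()]; NP=np.cross(k,FP)
loc=lambda X:((X-PAD)@np.c_[FP,NP]*1000).round(1)
save("pics/w11z.png",np.load("wrist11.npy"),(180,70,390,290),3)
print("pad",loc(onz(c,[[188,85],[382,85],[212,270],[357,270]],.032)))
r.move_pose(np.array([.40,-.12,.32]),rp)
for nm in("side","top"):
    img,_=shot(nm); save(f"pics/{nm}12.png",img); np.save(nm+"12.npy",img); save(f"pics/{nm}12p.png",img,(360,180,460,290) if nm=="top" else (240,280,360,390),5)
print(read_state()["time"])
E
```

```text
pad [[-88.4 -63.3]
 [-88.3  67.7]
 [ 88.  -70.4]
 [ 88.2  74.8]]
33.425
```

View pics/w11z.png

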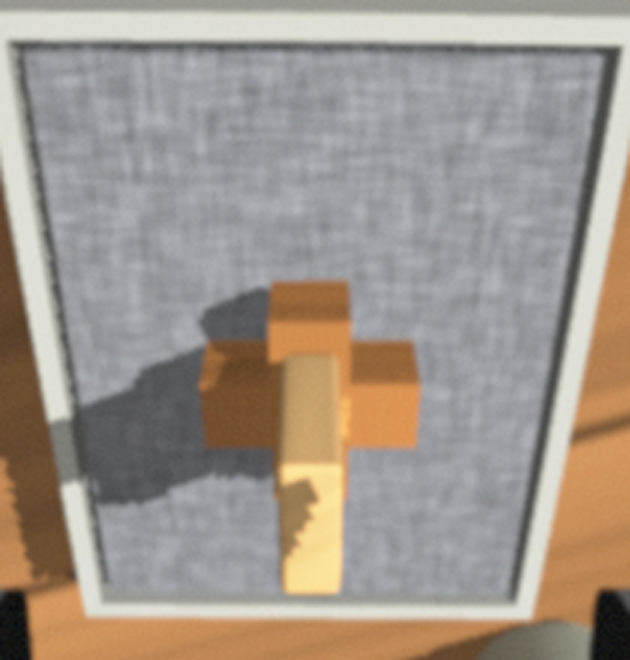

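View pics/side12.png

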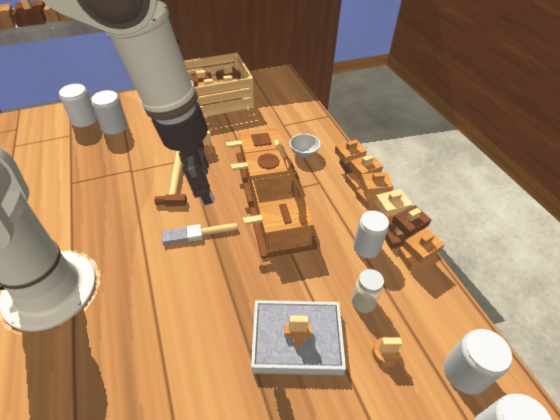

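View pics/top12.png

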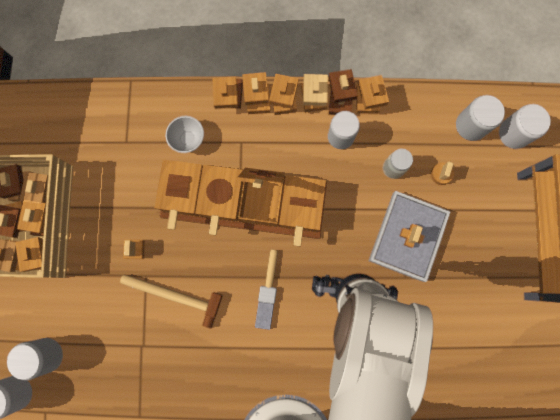

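View pics/top12p.png

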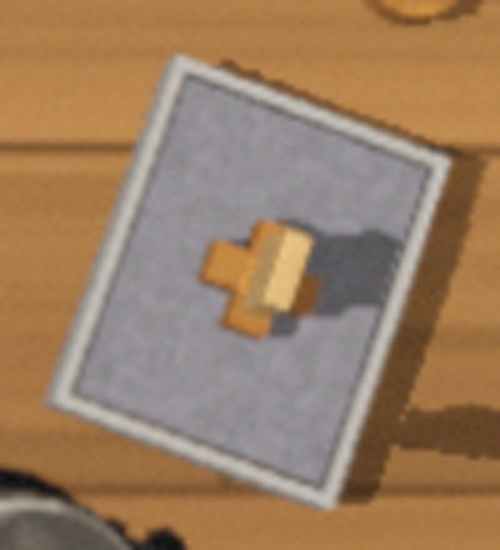

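```bash
python3 - <<'E'
from h import *
from rig import optics
c=[v for v in np.load("cw11.npz").values()]; NP=np.cross(k,FP)
loc=lambda X:((X-PAD)@np.c_[FP,NP]*1000).round(1)
z=.033
print("w arm front bottom (-28,-+10)",loc(onz(c,[[270.7,164],[296,164]],z)))
print("w grip top",loc(onz(c,[[180+282/3,70+465/3],[180+342/3,70+465/3],[180+341/3,70+590/3],[180+286/3,70+590/3]],z+.068)))
print("w arms top front corners(-10,-+28)",loc(onz(c,[[180+200/3,70+385/3],[180+419/3,70+385/3]],z+.022)))
print("w pad edge at rows",loc(onz(c,[[180+62/3,70+330/3],[180+566/3,70+330/3],[188,84.5],[382,84.5]],z)))
ct=cam(optics.get_image("top"))
g=onz(ct,[[360+280/5,180+228/5],[360+315/5,180+238/5],[360+297/5,180+312/5],[360+262/5,180+303/5]],z+.068)
print("top grip",loc(g),loc(g).mean(0))
g=onz(ct,[[360+203/5,180+262/5]],z+.022);print("top left arm-ish",loc(g))
d=(np.array(loc(g)))
# objects unmoved?
a=np.load("top.npy").astype(int);b=np.load("top12.npy").astype(int)
m=(np.abs(a-b).sum(2)>60).astype(np.uint8); m=cv2.morphologyEx(m,cv2.MORPH_OPEN,np.ones((2,2)))
nn,l,s,cc=cv2.connectedComponentsWithStats(m)
print([(s[i].tolist()) for i in range(1,nn) if s[i][4]>10])
E
```

```text
w arm front bottom (-28,-+10) [[-29.6  -8.7]
 [-29.5  10.9]]
w grip top [[-22.4  -4.7]
 [-22.4   7.6]
 [ 13.6   8. ]
 [ 13.6  -4.5]]
w arms top front corners(-10,-+28) [[-12.1 -26.5]
 [-12.   28.4]]
w pad edge at rows [[-15.5 -65.4]
 [-15.4  69.7]
 [-89.  -62.9]
 [-88.9  67.4]]
top grip [[ 14.5   9.9]
 [ 15.9  -7.6]
 [-20.8 -10.7]
 [-22.7   6.6]] [-3.275 -0.45 ]
top left arm-ish [[-6. 31.]]
[[238, 168, 88, 74, 2003], [239, 174, 4, 5, 15], [401, 225, 40, 24, 688], [285, 229, 10, 12, 81], [440, 257, 120, 47, 2870], [119, 274, 441, 146, 26823], [346, 329, 3, 6, 12], [0, 384, 13, 20, 195]]
```

```bash
python3 - <<'E'
from h import *
for nm,b in(("top",(155,155,335,250)),("side",(222,125,318,255))):
  for f in("","12"):
    hsv=cv2.cvtColor(np.load(nm+f+".npy"),cv2.COLOR_RGB2HSV).astype(int); M=np.zeros(hsv.shape[:2],bool); M[b[1]:b[3],b[0]:b[2]]=1
    m=M&((hsv[...,2]>200)&(hsv[...,1]<125)&(hsv[...,0]>14) if nm=="side" else (hsv[...,2]>190)&(hsv[...,1]<130))
    q,l,s,c=cv2.connectedComponentsWithStats(m.astype(np.uint8)); print(nm,f,[c[i].round(1).tolist() for i in range(1,q) if s[i][4]>25])
save("pics/t12r.png",np.load("top12.npy"),(150,150,340,260),4)
E
```

```text
top  [[171.7, 219.1], [213.1, 224.7], [255.3, 230.4], [297.7, 235.7]]
top 12 [[256.3, 184.9], [171.7, 219.1], [213.1, 224.8], [297.6, 235.8]]
side  [[301.0, 136.9], [233.4, 142.7], [311.6, 148.8], [239.0, 164.8], [245.2, 190.0], [252.0, 218.5], [228.8, 225.8]]
side 12 [[300.8, 137.0], [233.3, 142.7], [311.6, 148.8], [239.0, 164.9], [252.0, 218.4], [228.8, 225.8]]
```

View pics/t12r.png

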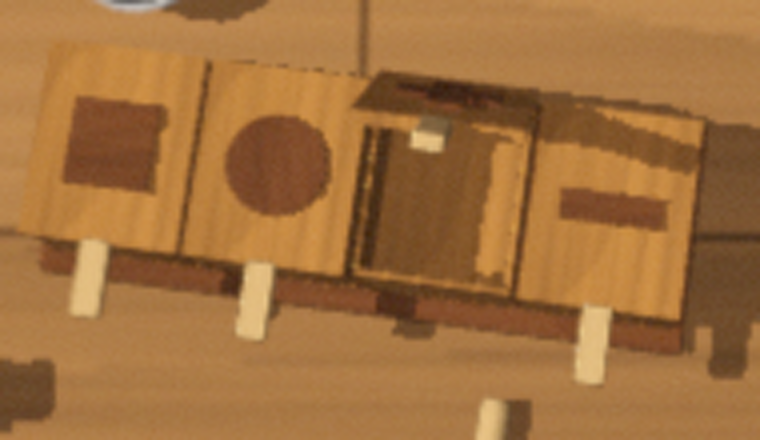

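The other three tabs moved by 0.1 px or less. The cross box is open and empty with its lid up, and the arm is clear of everything. Handing in.

```bash
python3 - <<'E'
from rig import ticket,read_state
print(read_state()["time"]); print(ticket.finish_job())
E
```

```text
33.475
the job is handed in; nothing more can be done
None
```

The cross block now stands face down on the grey pad with its grip along the long side. The job was handed in at 33.5 s of the 64 s allowed.

**What I did**
- **Lid:** I gripped the cross lid's tab and followed its arc to the 1.2 rad stop.
- **Lift-out:** The open fingers are wider than the box mouth. I went in shut and tilted 20°, opened them gently against the box's inner walls, then slid back astride the grip and closed on it. I lifted the block out along the tool axis.
- **Press:** I set the block on the pad and pressed twice, for 1.4 s and 1.3 s. The wrist read about 8.4 N and then 9.3 N. Adding the block's roughly 1.8 N weight, the pad carried about 10–11 N, with a highest single wrist reading of 9.9 N.

**Last checks**
- **Block:** It stands upright. Its centre is within about 1–3 mm of the pad's middle. The top and wrist cameras disagreed by about 2–3 mm on the pad's position, so I aimed between them.
- **Lids:** The cross lid is up and its box is empty. The other three tabs are within 0.1 px of where they started.
- **Everything else:** Comparing the top view before and after, I saw no bystander moved. Part of it was still hidden by the arm or its shadow.

**Higher force than planned:** Sliding inside the box rubbed the finger backs on the walls, and the wrist read up to about 40 N. That was friction at the fingers, not the gripper's body, and it dropped to about 3 N once the fingers closed. The neighbouring lids and tabs did not move.

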